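# Seat the drilled sleeve in the V-block and clamp it

### The arm

A 6-joint arm with a two-finger parallel gripper is mounted at the origin on the work surface. World frame = base frame: x ahead of the robot, y to its left, z up, the work surface at z = 0. Lengths are in m, angles in rad, forces in N, time in s.
With the tool pointing down it reaches from about 0.35 to 0.775 m from the base axis. Payload 5.5 kg.
Tool frame: the origin (TCP) lies at the very end of the fingers, on their centre line; the grasp point (between the pads) lies behind it (env.hold_point_z is the z of the grasp point in the tool frame, in m); z points along the fingers, y is the line along which they close (so a half turn about z gives the same grasp; the last joint's range is limited). The gripper opens to 85 mm and grips with 20 to 120 N. Pads are 22 mm wide; open, the fingers measure 114 mm over their backs; the gripper's body (76 mm by 85 mm) begins 54 mm behind the grasp point. The pads swing forward as they close: fully open they stand 13 mm farther back than shut.
Start: joints at [1.143, 0.313, 0.046, 1.304, 0, 1.431], TCP at [0.163, 0.551, 0.231] pointing down, gripper open.
Joint ranges: [-2.76, 2.76], [-0.86, 1.69], [-1.03, 1.26], [-2.2, 2.34], [-1.47, 1.5], [-3.14, 3.14]. Speed limits (rad/s): [2.57, 2.57, 3.14, 3.14, 3.14, 3.14].

### API

Orientations are given as a unit quaternion [w, x, y, z].
In Python, from workcell import env gives the robot as it stands.
- The arm moves only by the tool arm_command, never from a script. Its argument "rows" is a list of rows, each an object with "delta_pos": the shift along the tool's x, y, z scaled (see below), a list of three; "rot": the turn, a rotation vector about the tool's x, y, z scaled (see below), a list of three; "fingers": the closure, from 0 (fully open) to 1 (shut). A call has 1 to 20 rows; each row shifts and turns the commanded pose from where the row before left it, along the tool's axes as they then stand; what a row does not reach is not made up. The controller multiplies each number of a shift by 0.02 m and each number of a turn by 360 degrees. A row lasts 1/10 s, in which the tool goes at most 50 mm and 8.59 degrees, less where a joint would pass 70% of its speed; a pose out of reach is approached as far as the arm can. A call with a number of a shift or a turn outside -1 to 1 is refused whole. A call with a gripper value outside its range is refused whole. The fingers move at their own pace and stop on an object; "squeeze" is the grip in N (left out, the last holds). Time passes only in rows, so rows that do not move let the fingers close. It gives the time, the measured TCP pose, the force and the opening at its end, in the units of the state.
- env.get_state(): the state, without advancing time (a new reading comes with each control period).
- env.read_camera(name): name is "scene" or "top" or "wrist"; returns (picture, depth): 384x512x3 uint8, blue, green, red; 384x512 float32, m along the optical axis (not along the pixel's ray), 0 where there is no reading.
- env.get_calibration(name): a dict with "mtx" (3x3 intrinsics, pixels), "R" (3x3) and "t" (3): a world point X has camera coordinates R X + t. Camera axes: x right, y down, z forward; pixel columns grow to the right and rows downward; lengths in m; the calibration is good to about 2 mm. A picture is of the moment at which its call begins: read the wrist's pose just before it. get_calibration takes no time and is no camera call; for the wrist camera it gives the pose at the moment of the call.
- env.hand_in(): hands the job in, once; it reports no verdict.
The state is a dict: "clock": time; "joint_pos": joint angles; "qvel": joint speeds; "tau": joint torques, N m; "tcp_pos": TCP position; "orientation": TCP orientation; "wrist_force": force on the tool from outside, world axes, zero at the start; "ft_torque": the same for the moment, N m; "finger_gap": finger opening in m.
Only numpy, scipy, OpenCV 4.12 (cv2) and the standard library are available. Lean on these libraries where they do the work, as an engineer would, in place of code of your own. Each camera call takes 0.05 s, during which the arm holds its last target. There are 200 camera calls.

### The job

Stand the tall drilled steel sleeve upright on the bed of the laser fixture, in the gap between the clamp and the V, touching neither, and then push it with the gripper's fingers into the V until it is centred and bears firmly on both faces. Then slide the clamp up until its nose bears firmly on the sleeve, and let go so that the sleeve stays held. Each time press with about 10 N for a moment, not much harder, as the wall is thin; never let the sleeve tip, and leave the other things where they are.

Things in the scene. Friction and masses are not known exactly. Their poses are not given: they have to be found in the camera images.
- sleeve: Upright bare-steel tube with three rows of small dark drilled holes all round, 44 mm outside diameter, 64 mm tall, about 0.35 kg (0.25 to 0.5), plugged 10 mm below its rim; the taller and slimmer of two sleeves standing on the table right of the fixture. Origin: centre of its underside, z up along its axis.
- fixture: Laser fixture fixed to the table: steel bed, 310 x 120 mm, 12 mm thick, V-block at its far end, clamp at its near end. Origin: at table height on its middle line, 60 mm before the V-block's origin; x along the fixture from clamp to V, y left, z up. Steel on steel here is smooth (friction about 0.2).
- v_block: Dark steel V jaw (45 mm tall, upright faces at 90 degrees, opening towards the clamp) before a fixed grey backing block. Origin: bed top, where the sleeve's axis stands when seated, axes as the fixture's, x into the V; but the jaw is locked in its slot up to 8 mm nearer or farther along x, which the pose does not show: find it by feel. Nominal mouth: 20 mm before the origin, 47 mm to either side.
- clamp: Grey clamp carriage on the bed; slides along the fixture's x only, with about 3 N, stays where left and keeps its pressure; starts 117 to 135 mm before the V-block's origin. Origin: bed height, under the nose's front (22 mm round, 26 mm over the bed). Block 50 mm wide, 45 mm tall over the bed, flat back 42 mm behind the origin; black knob, 16 mm round, 27 mm behind it, to 71 mm over the bed.
- spare: Bystander: the other sleeve, plain, 60 mm in diameter, 34 mm tall. Origin: centre of its underside.
- flange: Bystander: flat steel ring, 48 mm in diameter, 12 mm thick. Origin: centre of its underside.
- screwdriver: Bystander: screwdriver lying beyond the sleeves.
- wrench: Bystander: wrench lying left of the fixture.
- oil: Bystander: white plastic bottle with a red cap, 50 mm in diameter, 110 mm tall.
- pot: Bystander: small steel bowl, 72 mm wide, 50 mm tall.
There are look-alikes about, which are no part of the job. What is shaped like the sleeve but pink or red is not meant.

How it is judged:
On the way, in this order (a step that is already met when the one before it is completed fails the run):
1. the sleeve stands on the bed, clear of the V and the clamp (x of sleeve in the frame of v_block between -0.1 and -0.01 m and y of sleeve in the frame of v_block between -0.035 and 0.035 m and z of sleeve in the frame of v_block between -0.003 and 0.003 m and contact force between sleeve and v_block below 0.5 N and contact force between sleeve and clamp below 0.5 N), for 0.1 s.
2. the sleeve is centred in the V and pressed on it with more than 5 N, not by the clamp (contact force between sleeve and v_block above 5 N and contact force between sleeve and clamp below 0.5 N and y of sleeve in the frame of v_block between -0.0015 and 0.0015 m), for 0.3 s.
3. the clamp's nose presses the sleeve into the V with more than 3 N (contact force between clamp and sleeve above 3 N and contact force between sleeve and v_block above 3 N and y of sleeve in the frame of v_block between -0.0015 and 0.0015 m), for 0.2 s.
At the end, for the whole second after the job is handed in: The sleeve stands upright on the bed (within 0.04 rad), centred in the V within 1.5 mm sideways, held at rest between the V and the clamp's nose (at least 0.2 N on each), and released by the robot (y of sleeve in the frame of v_block between -0.0015 and 0.0015 m and contact force between sleeve and v_block above 0.2 N and contact force between clamp and sleeve above 0.2 N and z of sleeve in the frame of v_block below 0.003 m and angle between sleeve's own z axis and vertical below 0.04 rad and linear speed of sleeve below 0.01 m/s); the robot touches nothing.
It fails at once if the sleeve is pressed on the V with more than 30 N (contact force between sleeve and v_block above 30 N).
It fails at once if the clamp presses the sleeve with more than 30 N (contact force between clamp and sleeve above 30 N).
It fails at once if the sleeve tips more than 0.35 rad (angle between sleeve's own z axis and vertical above 0.35 rad).
It fails at once if a bystander is moved more than 20 mm (distance of any of spare, flange, screwdriver, wrench, oil, pot from where it was at the start of the episode above 0.02 m).
It also fails if it takes over 72 s, if anything falls off the work surface, if the arm or the gripper's body presses on something with over 40 N, if the wrist force passes 120 N, or if a joint passes its speed limit or range.

## Working session

There is one attempt and no reset: what is moved stays moved. The work goes in short steps, Python scripts to look and compute and a tool call to move; the robot and the scene stay as the last step left them, time stands still between calls to the robot, and variables do not carry over. Pictures are saved under pics/ and viewed, on a budget of 10 in all, crops included, one or two more only if the job needs it, and the job is handed in when it is done.

Besides the shell and the picture viewer there is one more tool, called after "Request:" as name(argument=value, ...) on one line, values as JSON. arm_command: Moves the arm, as the interface text tells. Shifts and turns lie within -1 to 1; 1 stands for 0.02 m of shift or 360 degrees of turn. Its arguments: {"type":"object","properties":{"rows":{"type":"array","items":{"type":"object","properties":{"delta_pos":{"type":"array","items":{"type":"number","minimum":-1,"maximum":1}},"rot":{"type":"array","items":{"type":"number","minimum":-1,"maximum":1}},"fingers":{"type":"number"}}}},"squeeze":{"type":"number"}},"required":["rows"]}

```bash
ls; mkdir -p pics
cat > h.py <<'E'
import numpy as np, cv2
from workcell import env
def pts(name):
    c=env.get_calibration(name); im,d=env.read_camera(name)
    K=np.array(c["mtx"]);R=np.array(c["R"]);t=np.array(c["t"])
    v,u=np.mgrid[:d.shape[0],:d.shape[1]]
    ray=np.stack([(u-K[0,2])/K[0,0],(v-K[1,2])/K[1,1],np.ones(d.shape)],-1)
    P=(ray*d[...,None]-t)@R
    P[d==0]=np.nan
    return im,P,c
def plane(c,uv,z):
    K=np.array(c["mtx"]);R=np.array(c["R"]);t=np.array(c["t"]).ravel()
    uv=np.atleast_2d(uv).astype(float)
    r=np.c_[(uv-K[[0,1],[2,2]])/K[[0,1],[0,1]],np.ones(len(uv))]@R
    o=-R.T@t
    return o+r*((z-o[2])/r[:,2])[:,None]
E
python3 - <<'E'
from h import *
print(env.get_state(), env.hold_point_z)
for n in("scene","top"):
    im,P,c=pts(n); cv2.imwrite(f"pics/{n}0.png",im); np.savez(f"{n}0.npz",P=P,im=im)
    print(n,-np.array(c["R"]).T@np.array(c["t"]).ravel(),np.array(c["mtx"])[0])
E
```

```text
pics
{'clock': 0.0, 'joint_pos': array([1.14340899e+00, 3.14023903e-01, 4.49691967e-02, 1.30360407e+00,
       4.09473925e-05, 1.43124896e+00]), 'qvel': array([-1.24288901e-03,  3.89297019e-04, -1.27902539e-03, -6.43948893e-04,
        7.12370295e-05,  4.29192184e-04]), 'tau': array([-9.67069104e-05, -4.80627465e+01,  2.98532581e+01,  1.93315884e-02,
        5.88906801e-06,  1.00989152e-05]), 'tcp_pos': array([0.16298434, 0.55087931, 0.23039151]), 'orientation': array([-2.80107808e-04,  1.43423626e-01,  9.89660950e-01, -8.88336050e-04]), 'wrist_force': array([ 0.48928742, -0.47300452, -0.06367311]), 'ft_torque': array([ 0.01187797,  0.05900986, -0.02984187]), 'finger_gap': 0.08543878167914583} -0.0187
scene [ 0.95518814 -0.546967    0.89097275] [443.40282579   0.         251.06124403]
top [0.39801511 0.02660908 0.90543643] [358.7348096    0.         252.06339605]
```

View pics/top0.png

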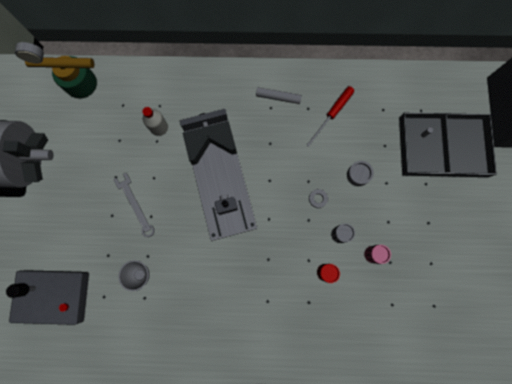

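View pics/scene0.png

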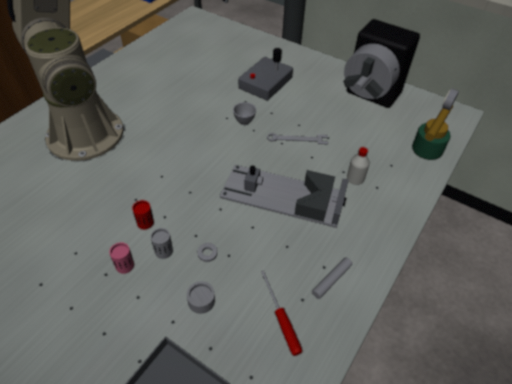

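The top view shows the fixture from (228,230) at the clamp to (205,125) at the V, with the clamp knob at (225,203). The grey sleeve is at (344,233), the spare at (360,173), the flange at (318,198), and the red and pink look-alikes at (329,272) and (378,254). The scene view agrees, with the sleeve at (162,243).

Run:
```python
from h import *
for n,l in (("top",dict(sleeve=(344,233),spare=(360,173),flange=(318,192),red=(329,272),pink=(378,254),bed=(215,180),V1=(190,140),V2=(225,130),V=(205,128),back=(205,118),knob=(225,203),oil=(148,112))),("scene",dict(sleeve=(161,234),bed=(280,198),V=(320,180),knob=(253,171)))):
    D=np.load(n+"0.npz");P=D["P"]
    for k,(u,v) in l.items(): print(n,k,np.nanmedian(P[v-1:v+2,u-1:u+2].reshape(-1,3),0).round(4))
D=np.load("top0.npz");P=D["P"];im=D["im"]
# sleeve circle: points near with z>.045
def blob(cx,cy,r,z0,z1):
    m=(np.hypot(P[...,0]-cx,P[...,1]-cy)<r)&(P[...,2]>z0)&(P[...,2]<z1)
    q=P[m]; (c,rr)=cv2.minEnclosingCircle(q[:,:2].astype(np.float32)); print(len(q),q.mean(0).round(4),c,rr)
s=P[233,344]; blob(s[0],s[1],.04,.045,.08)
c=env.get_calibration("top"); print(plane(c,[[183,123],[225,110],[256,229],[211,241]],.012).round(4))
cv2.imwrite("pics/fixcrop.png",cv2.resize(im[100:250,170:270],None,fx=4,fy=4,interpolation=cv2.INTER_CUBIC))
```

```text
top sleeve [ 0.4643 -0.1765  0.0539]
top spare [ 0.6183 -0.2281  0.0222]
top flange [ 0.5694 -0.1239  0.0115]
top red [ 0.3736 -0.1404  0.0535]
top pink [ 0.4173 -0.2536  0.055 ]
top bed [0.5952 0.1383 0.0112]
top V1 [0.6855 0.1993 0.0567]
top V2 [0.7136 0.1134 0.0557]
top V [0.7177 0.1637 0.0553]
top back [0.7438 0.1648 0.0569]
top knob [0.5251 0.1038 0.0824]
top oil [0.7345 0.2921 0.11  ]
scene sleeve [ 0.46   -0.1696  0.054 ]
scene bed [0.6107 0.1094 0.0109]
scene V [0.6813 0.1862 0.0561]
scene knob [0.5326 0.0995 0.0737]
310 [ 0.4638 -0.1781  0.0566] (0.46416252851486206, -0.17801730334758759) 0.022580401971936226
[[0.747  0.2296 0.012 ]
 [0.7855 0.1201 0.012 ]
 [0.4724 0.0309 0.012 ]
 [0.4402 0.1416 0.012 ]]
```

View pics/fixcrop.png

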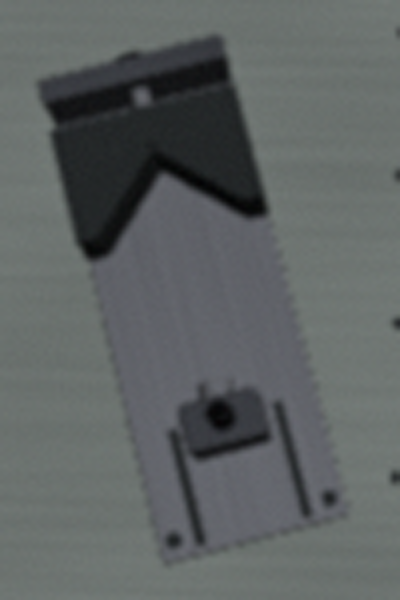

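Request:
arm_command(rows=[{"delta_pos": [-0.94,-0.7,-0.1],"rot": [0,0,0],"fingers": 0},{"delta_pos": [-0.94,-0.7,-0.1],"rot": [0,0,0],"fingers": 0},{"delta_pos": [-0.94,-0.7,-0.1],"rot": [0,0,0],"fingers": 0},{"delta_pos": [-0.94,-0.7,-0.1],"rot": [0,0,0],"fingers": 0},{"delta_pos": [-0.94,-0.7,-0.1],"rot": [0,0,0],"fingers": 0},{"delta_pos": [-0.94,-0.7,-0.1],"rot": [0,0,0],"fingers": 0},{"delta_pos": [-0.94,-0.7,-0.1],"rot": [0,0,0],"fingers": 0},{"delta_pos": [-0.94,-0.7,-0.1],"rot": [0,0,0],"fingers": 0},{"delta_pos": [-0.94,-0.7,-0.1],"rot": [0,0,0],"fingers": 0},{"delta_pos": [-0.94,-0.7,-0.1],"rot": [0,0,0],"fingers": 0},{"delta_pos": [-0.94,-0.7,-0.1],"rot": [0,0,0],"fingers": 0},{"delta_pos": [-0.94,-0.7,-0.1],"rot": [0,0,0],"fingers": 0},{"delta_pos": [-0.94,-0.7,-0.1],"rot": [0,0,0],"fingers": 0},{"delta_pos": [-0.94,-0.7,-0.1],"rot": [0,0,0],"fingers": 0},{"delta_pos": [-0.94,-0.7,-0.1],"rot": [0,0,0],"fingers": 0},{"delta_pos": [-0.94,-0.7,-0.1],"rot": [0,0,0],"fingers": 0},{"delta_pos": [-0.94,-0.7,-0.1],"rot": [0,0,0],"fingers": 0},{"delta_pos": [-0.94,-0.7,-0.1],"rot": [0,0,0],"fingers": 0},{"delta_pos": [-0.94,-0.7,-0.1],"rot": [0,0,0],"fingers": 0},{"delta_pos": [-0.94,-0.7,-0.1],"rot": [0,0,0],"fingers": 0}])

```text
clock: 2.1
tcp_pos: [0.4445, 0.1753, 0.271]
orientation: [-0.0, 0.143, 0.99, -0.0]
wrist_force: [0.2, 0.5, 0.2]
finger_gap: 0.0858
```

Request:
arm_command(rows=[{"delta_pos": [-0.94,-0.7,-0.1],"rot": [0,0,0],"fingers": 0},{"delta_pos": [-0.94,-0.7,-0.1],"rot": [0,0,0],"fingers": 0},{"delta_pos": [-0.94,-0.7,-0.1],"rot": [0,0,0],"fingers": 0},{"delta_pos": [-0.94,-0.7,-0.1],"rot": [0,0,0],"fingers": 0},{"delta_pos": [0,0,0],"rot": [0,0,0],"fingers": 0},{"delta_pos": [0,0,0],"rot": [0,0,0],"fingers": 0},{"delta_pos": [0,0,0],"rot": [0,0,0],"fingers": 0}])

```text
clock: 2.8
tcp_pos: [0.4998, 0.1016, 0.279]
orientation: [-0.001, 0.143, 0.99, 0.0]
wrist_force: [-0.5, 0.4, -0.1]
finger_gap: 0.0852
```

Run:
```python
from h import *
s=env.get_state(); print(s)
im,P,c=pts("wrist"); cv2.imwrite("pics/w1.png",im); np.savez("w1.npz",P=P,im=im)
print(c)
```

```text
{'clock': 2.8, 'joint_pos': array([ 4.28776878e-02,  1.77566482e-01, -1.51732784e-02,  1.37910879e+00,
        3.60535193e-04,  3.30200906e-01]), 'qvel': array([ 0.01236303, -0.00302888, -0.00098851,  0.00074431, -0.00176807,
       -0.00278569]), 'tau': array([-4.44182446e-01, -4.02070427e+01,  3.01748872e+01, -3.35541170e-02,
       -1.59958057e-02,  2.31489110e-03]), 'tcp_pos': array([0.49979225, 0.10162501, 0.2789789 ]), 'orientation': array([-5.50415020e-04,  1.43168027e-01,  9.89698240e-01,  7.95683175e-05]), 'wrist_force': array([-0.50244387,  0.41908397, -0.13755114]), 'ft_torque': array([ 0.00013363, -0.06056775,  0.01758204]), 'finger_gap': 0.08515339125584899}
{'mtx': array([[330.94501432,   0.        , 256.71604305],
       [  0.        , 330.94501432, 199.18718448],
       [  0.        ,   0.        ,   1.        ]]), 'R': array([[ 2.82313883e-01,  9.59321977e-01,  4.65489778e-04],
       [ 9.18022140e-01, -2.70300745e-01,  2.90125589e-01],
       [ 2.78449676e-01, -8.14791516e-02, -9.56988467e-01]]), 't': array([-0.23771048, -0.48326807,  0.29474496])}
```

View pics/w1.png

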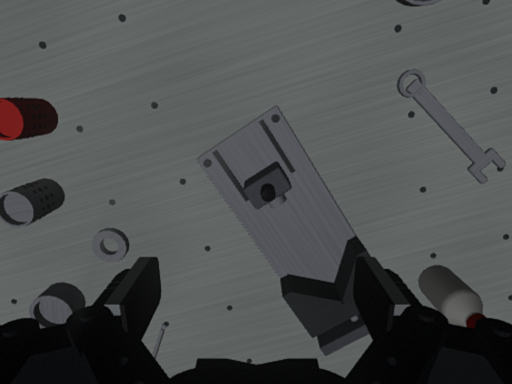

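The wrist view shows the whole fixture: bed corner at (278,107), clamp knob at (268,190), V at (325,300). The tool is turned about 32° from the fixture's axis. I'll fit the axis from depth.

```bash
cat > fit.py <<'E'
from h import *
def fit(P,name):
    th=np.deg2rad(16)
    for it in range(3):
        e=np.array([np.cos(th),np.sin(th)]);f=np.array([-e[1],e[0]])
        q=P[(np.abs(P[...,2]-.012)<.004)&(np.abs(P[...,0]-.6)<.2)&(np.abs(P[...,1]-.13)<.14)]
        s=q[:,:2]@e; w=q[:,:2]@f
        L=[];
        for a in np.arange(.47,.68,.01):
            m=(s>a)&(s<a+.01)
            if m.sum()>8: L.append((a+.005,*np.percentile(w[m],[.5,99.5])))
        L=np.array(L); p1=np.polyfit(L[:,0],L[:,1],1);p2=np.polyfit(L[:,0],L[:,2],1)
        th+=np.arctan((p1[0]+p2[0])/2)
    e=np.array([np.cos(th),np.sin(th)]);f=np.array([-e[1],e[0]])
    mid=np.median(L[:,1:].mean(1)); wid=np.median(L[:,2]-L[:,1])
    q=P[(P[...,2]>.048)&(P[...,2]<.066)&(np.abs(P[...,0]-.6)<.25)&(np.abs(P[...,1]-.13)<.14)]
    s=q[:,:2]@e;w=q[:,:2]@f-mid
    v=(np.abs(w)<.065)&(s>.63); c=(np.abs(w)<.03)&(s<.60)
    print(name,"deg",np.degrees(th),"mid",mid,"wid",wid,"bed s",np.percentile(q.shape and (P[(np.abs(P[...,2]-.012)<.004)&(np.abs(P[...,:2]@f-mid)<.05)][:,:2]@e),[.1,99.9]))
    print(" V s by w:",[(round(a,3),round(s[v&(abs(w-a)<.004)].min(),4),round(s[v&(abs(w-a)<.004)].max(),4)) for a in(-.05,-.04,-.03,-.02,-.01,0,.01,.02,.03,.04,.05) if (v&(abs(w-a)<.004)).any()])
    print(" clamp block top s",np.percentile(s[c],[1,99]),"w",np.percentile(w[c],[1,99]))
    k=P[(P[...,2]>.072)&(P[...,2]<.09)&(np.abs(P[...,:2]@f-mid)<.03)&(P[...,:2]@e<.6)&(P[...,:2]@e>.4)]
    if len(k): print(" knob s",np.percentile(k[:,:2]@e,[2,98]),"w",np.percentile(k[:,:2]@f-mid,[2,98]))
for n in("top0","w1","scene0"):
    try: fit(np.load(n+".npz")["P"],n)
    except Exception as x: print(n,x)
E
python3 fit.py
```

```text
top0 deg 16.54469125689722 mid -0.04907562666732425 wid 0.1177066968907559 bed s [0.46256837 0.75704722]
 V s by w: [(-0.05, np.float64(0.6618), np.float64(0.7706)), (-0.04, np.float64(0.6663), np.float64(0.7711)), (-0.03, np.float64(0.6768), np.float64(0.7716)), (-0.02, np.float64(0.6869), np.float64(0.771)), (-0.01, np.float64(0.6972), np.float64(0.7708)), (0, np.float64(0.7059), np.float64(0.7713)), (0.01, np.float64(0.6964), np.float64(0.7709)), (0.02, np.float64(0.6868), np.float64(0.7707)), (0.03, np.float64(0.6751), np.float64(0.7715)), (0.04, np.float64(0.6649), np.float64(0.7706)), (0.05, np.float64(0.6623), np.float64(0.7728))]
 clamp block top s [0.51804922 0.55565125] w [-0.02438263  0.02432909]
 knob s [0.52626696 0.54028174] w [-0.00702124  0.00653289]
w1 deg 16.5216029598395 mid -0.048987633443591 wid 0.11830362305601963 bed s [0.46414147 0.70753824]
 V s by w: [(-0.05, np.float64(0.6637), np.float64(0.7729)), (-0.04, np.float64(0.6671), np.float64(0.773)), (-0.03, np.float64(0.6767), np.float64(0.7743)), (-0.02, np.float64(0.6867), np.float64(0.774)), (-0.01, np.float
[... 530 characters left out ...]
 s [-0.09864386  0.75702314]
 V s by w: [(-0.05, np.float64(0.6607), np.float64(0.7691)), (-0.04, np.float64(0.669), np.float64(0.7706)), (-0.03, np.float64(0.6796), np.float64(0.7689)), (-0.02, np.float64(0.6837), np.float64(0.7699)), (-0.01, np.float64(0.6968), np.float64(0.7771)), (0, np.float64(0.7042), np.float64(0.7762)), (0.01, np.float64(0.6946), np.float64(0.7708)), (0.02, np.float64(0.6849), np.float64(0.7723)), (0.03, np.float64(0.6755), np.float64(0.7736)), (0.04, np.float64(0.6661), np.float64(0.7727)), (0.05, np.float64(0.6648), np.float64(0.7738))]
 clamp block top s [0.51854987 0.55648795] w [-0.02199041  0.02616353]
 knob s [0.52700185 0.5404587 ] w [-0.00412764  0.00957595]
```

Request:
arm_command(rows=[{"delta_pos": [0,0,0.5],"rot": [0,0,-0.01833],"fingers": 0.1},{"delta_pos": [0,0,0.5],"rot": [0,0,-0.01833],"fingers": 0.1},{"delta_pos": [0,0,0.5],"rot": [0,0,-0.01833],"fingers": 0.1},{"delta_pos": [0,0,0.5],"rot": [0,0,-0.01833],"fingers": 0.1},{"delta_pos": [0,0,0.5],"rot": [0,0,-0.01833],"fingers": 0.1},{"delta_pos": [0,0,0],"rot": [0,0,0],"fingers": 0.1}])

```text
clock: 3.45
tcp_pos: [0.4991, 0.1019, 0.2281]
orientation: [-0.001, -0.144, 0.99, 0.0]
wrist_force: [0.1, 0.1, -0.7]
finger_gap: 0.0768
```

Request:
arm_command(rows=[{"delta_pos": [0.406,-0.921,0.318],"fingers": 0.1,"rot": [0,0,0]},{"delta_pos": [0.406,-0.921,0.318],"fingers": 0.1,"rot": [0,0,0]},{"delta_pos": [0.406,-0.921,0.318],"fingers": 0.1,"rot": [0,0,0]},{"delta_pos": [0.406,-0.921,0.318],"fingers": 0.1,"rot": [0,0,0]},{"delta_pos": [0.406,-0.921,0.318],"fingers": 0.1,"rot": [0,0,0]},{"delta_pos": [0.406,-0.921,0.318],"fingers": 0.1,"rot": [0,0,0]},{"delta_pos": [0.406,-0.921,0.318],"fingers": 0.1,"rot": [0,0,0]},{"delta_pos": [0.406,-0.921,0.318],"fingers": 0.1,"rot": [0,0,0]},{"delta_pos": [0.406,-0.921,0.318],"fingers": 0.1,"rot": [0,0,0]},{"delta_pos": [0.406,-0.921,0.318],"fingers": 0.1,"rot": [0,0,0]},{"delta_pos": [0.406,-0.921,0.318],"fingers": 0.1,"rot": [0,0,0]},{"delta_pos": [0.406,-0.921,0.318],"fingers": 0.1,"rot": [0,0,0]},{"delta_pos": [0.406,-0.921,0.318],"fingers": 0.1,"rot": [0,0,0]},{"delta_pos": [0.406,-0.921,0.318],"fingers": 0.1,"rot": [0,0,0]},{"delta_pos": [0,0,0],"fingers": 0.1,"rot": [0,0,0]},{"delta_pos": [0,0,0],"fingers": 0.1,"rot": [0,0,0]},{"delta_pos": [0,0,0],"fingers": 0.1,"rot": [0,0,0]}])

```text
clock: 5.15
tcp_pos: [0.465, -0.1776, 0.1408]
orientation: [0.0, -0.143, 0.99, 0.0]
wrist_force: [0.1, 0.4, -0.3]
finger_gap: 0.077
```

Run:
```python
from h import *
s=env.get_state(); print(s["clock"],s["tcp_pos"],s["orientation"],s["finger_gap"])
im,P,c=pts("wrist"); cv2.imwrite("pics/w2.png",im)
q=P[(np.hypot(P[...,0]-.464,P[...,1]+.178)<.035)&(P[...,2]>.059)&(P[...,2]<.07)]
if len(q): print(len(q),q.mean(0),cv2.minEnclosingCircle(q[:,:2].astype(np.float32)))
```

```text
5.15 [ 0.46501485 -0.17764014  0.1407525 ] [ 2.66785142e-04 -1.43462302e-01  9.89655745e-01  5.54112235e-05] 0.07695562661205631
1012 [ 0.46597506 -0.17812154  0.06396301] ((0.4659968316555023, -0.17844749987125397), 0.02215544879436493)
```

View pics/w2.png

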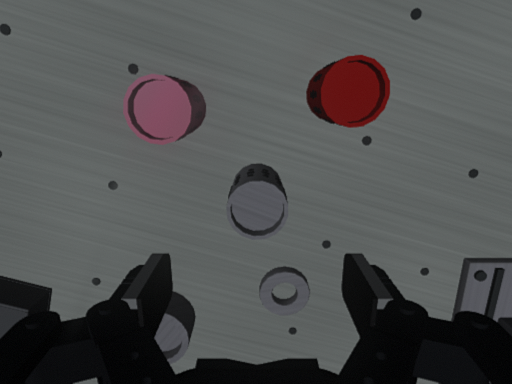

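The sleeve rim is at (257,205), with dark holes below it, between the open fingers and clear of the pink and red ones. Next: descend and grip.

Request:
arm_command(rows=[{"delta_pos": [-0.04,-0.05,0.75],"rot": [0,0,0],"fingers": 0.1},{"delta_pos": [0,0,0.75],"rot": [0,0,0],"fingers": 0.1},{"delta_pos": [0,0,0.75],"rot": [0,0,0],"fingers": 0.1},{"delta_pos": [0,0,0.75],"rot": [0,0,0],"fingers": 0.1},{"delta_pos": [0,0,0.75],"rot": [0,0,0],"fingers": 0.1},{"delta_pos": [0,0,0.75],"rot": [0,0,0],"fingers": 0.1},{"delta_pos": [0,0,0.75],"rot": [0,0,0],"fingers": 0.1},{"delta_pos": [0,0,0.7],"rot": [0,0,0],"fingers": 0.1},{"delta_pos": [0,0,0],"rot": [0,0,0],"fingers": 0.1},{"delta_pos": [0,0,0],"rot": [0,0,0],"fingers": 0.1}])

```text
clock: 6.2
tcp_pos: [0.466, -0.1785, 0.0216]
orientation: [-0.0, -0.144, 0.99, 0.0]
wrist_force: [-0.2, -0.6, -0.6]
finger_gap: 0.0769
```

Request:
arm_command(rows=[{"delta_pos": [0,0,0],"rot": [0,0,0],"fingers": 0.4},{"delta_pos": [0,0,0],"rot": [0,0,0],"fingers": 0.5},{"delta_pos": [0,0,0],"rot": [0,0,0],"fingers": 0.6},{"delta_pos": [0,0,0],"rot": [0,0,0],"fingers": 0.7},{"delta_pos": [0,0,0],"rot": [0,0,0],"fingers": 0.7},{"delta_pos": [0,0,0],"rot": [0,0,0],"fingers": 0.7},{"delta_pos": [0,0,0],"rot": [0,0,0],"fingers": 0.7}], squeeze=35)

```text
clock: 6.9
tcp_pos: [0.4665, -0.1792, 0.0221]
orientation: [0.001, -0.144, 0.99, -0.0]
wrist_force: [-0.7, 1.0, 6.4]
finger_gap: 0.0432
```

Request:
arm_command(rows=[{"delta_pos": [0,0,-0.3],"rot": [0,0,0],"fingers": 0.7},{"delta_pos": [0,0,-0.6],"rot": [0,0,0],"fingers": 0.7},{"delta_pos": [0,0,-0.8],"rot": [0,0,0],"fingers": 0.7},{"delta_pos": [0,0,-0.9],"rot": [0,0,0],"fingers": 0.7},{"delta_pos": [0,0,-0.9],"rot": [0,0,0],"fingers": 0.7},{"delta_pos": [0,0,-0.9],"rot": [0,0,0],"fingers": 0.7},{"delta_pos": [0,0,-0.9],"rot": [0,0,0],"fingers": 0.7},{"delta_pos": [0,0,-0.6],"rot": [0,0,0],"fingers": 0.7},{"delta_pos": [0,0,0],"rot": [0,0,0],"fingers": 0.7}])

```text
clock: 7.8
tcp_pos: [0.4668, -0.1798, 0.1412]
orientation: [0.001, -0.144, 0.99, -0.001]
wrist_force: [1.2, -1.3, -4.0]
finger_gap: 0.0432
```

Request:
arm_command(rows=[{"delta_pos": [-0.345,0.385,0],"rot": [0,0,0],"fingers": 0.7},{"delta_pos": [-0.73,0.797,0],"rot": [0,0,0],"fingers": 0.7},{"delta_pos": [-0.73,0.797,0],"rot": [0,0,0],"fingers": 0.7},{"delta_pos": [-0.73,0.797,0],"rot": [0,0,0],"fingers": 0.7},{"delta_pos": [-0.73,0.797,0],"rot": [0,0,0],"fingers": 0.7},{"delta_pos": [-0.73,0.797,0],"rot": [0,0,0],"fingers": 0.7},{"delta_pos": [-0.73,0.797,0],"rot": [0,0,0],"fingers": 0.7},{"delta_pos": [-0.73,0.797,0],"rot": [0,0,0],"fingers": 0.7},{"delta_pos": [-0.73,0.797,0],"rot": [0,0,0],"fingers": 0.7},{"delta_pos": [-0.73,0.797,0],"rot": [0,0,0],"fingers": 0.7},{"delta_pos": [-0.73,0.797,0],"rot": [0,0,0],"fingers": 0.7},{"delta_pos": [-0.73,0.797,0],"rot": [0,0,0],"fingers": 0.7},{"delta_pos": [-0.73,0.797,0],"rot": [0,0,0],"fingers": 0.7},{"delta_pos": [-0.73,0.797,0],"rot": [0,0,0],"fingers": 0.7},{"delta_pos": [-0.73,0.797,0],"rot": [0,0,0],"fingers": 0.7},{"delta_pos": [-0.73,0.797,0],"rot": [0,0,0],"fingers": 0.7},{"delta_pos": [-0.385,0.42,0],"rot": [0,0,0],"fingers": 0.7},{"delta_pos": [0,0,0],"rot": [0,0,0],"fingers": 0.7},{"delta_pos": [0,0,0],"rot": [0,0,0],"fingers": 0.7},{"delta_pos": [0,0,0],"rot": [0,0,0],"fingers": 0.7}])

```text
clock: 9.8
tcp_pos: [0.6166, 0.1311, 0.1389]
orientation: [-0.001, -0.143, 0.99, -0.0]
wrist_force: [-0.3, -0.5, -3.3]
finger_gap: 0.0434
```

```bash
cat > sw.py <<'E'
from h import *
th=np.deg2rad(16.53);e=np.array([np.cos(th),np.sin(th)]);f=np.array([-e[1],e[0]])
def st():
    s=env.get_state();p=s["tcp_pos"];F=s["wrist_force"]
    print("t",s["clock"],"s",(p[:2]@e).round(4),"w",(p[:2]@f+.049).round(4),"z",p[2].round(4),"F s,w,z",(F[:2]@e).round(2),(F[:2]@f).round(2),F[2].round(2),"gap",s["finger_gap"].round(4),s["orientation"].round(4))
if __name__=="__main__": st()
E
python3 - <<'E'
from sw import *
st()
im,P,c=pts("wrist"); cv2.imwrite("pics/w3.png",im); np.savez("w3.npz",P=P)
p=env.get_state()["tcp_pos"]
q=P[(np.hypot(P[...,0]-p[0],P[...,1]-p[1])<.035)&(P[...,2]>.12)&(P[...,2]<.21)]
print(len(q),np.percentile(q[:,2],[5,50,95]))
E
```

```text
Traceback (most recent call last):
  File "sw.py", line 5, in st
    print("t",s["clock"],"s",(p[:2]@e).round(4),"w",(p[:2]@f+.049).round(4),"z",p[2].round(4),"F s,w,z",(F[:2]@e).round(2),(F[:2]@f).round(2),F[2].round(2),"gap",s["finger_gap"].round(4),s["orientation"].round(4))
                                                                                                                                                                  ^^^^^^^^^^^^^^^^^^^^^
AttributeError: 'float' object has no attribute 'round'
```

```bash
sed -i 's/s\["finger_gap"\].round(4)/round(s["finger_gap"],4)/' sw.py
python3 - <<'E'
from sw import *
st()
im,P,c=pts("wrist"); cv2.imwrite("pics/w3.png",im); np.savez("w3.npz",P=P)
p=env.get_state()["tcp_pos"]
q=P[(np.hypot(P[...,0]-p[0],P[...,1]-p[1])<.035)&(P[...,2]>.12)&(P[...,2]<.21)]
print(len(q),np.percentile(q[:,2],[5,50,95]),cv2.minEnclosingCircle(q[q[:,2]>.175][:,:2].astype(np.float32)))
E
```

```text
t 9.8 s 0.6285 w -0.0007 z 0.1389 F s,w,z -0.46 -0.35 -3.28 gap 0.0434 [-6.000e-04 -1.431e-01  9.897e-01 -1.000e-04]
21071 [0.14219651 0.17213285 0.19868604] ((0.6112715005874634, 0.13045185804367065), 0.034547705203294754)
```

View pics/w3.png

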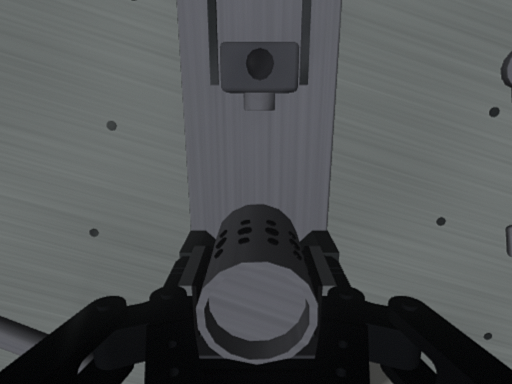

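The sleeve (rim at (258,310)) is held upright over the middle of the bed, in line with the clamp nose at (259,100). Next: lower it.

Request:
arm_command(rows=[{"delta_pos": [0,0.03,0.4],"rot": [0,0,0],"fingers": 0.7},{"delta_pos": [0,0,0.75],"rot": [0,0,0],"fingers": 0.7},{"delta_pos": [0,0,0.75],"rot": [0,0,0],"fingers": 0.7},{"delta_pos": [0,0,0.75],"rot": [0,0,0],"fingers": 0.7},{"delta_pos": [0,0,0.75],"rot": [0,0,0],"fingers": 0.7},{"delta_pos": [0,0,0.75],"rot": [0,0,0],"fingers": 0.7},{"delta_pos": [0,0,0.5],"rot": [0,0,0],"fingers": 0.7},{"delta_pos": [0,0,0.3],"rot": [0,0,0],"fingers": 0.7},{"delta_pos": [0,0,0],"rot": [0,0,0],"fingers": 0.7},{"delta_pos": [0,0,0],"rot": [0,0,0],"fingers": 0.7}])

```text
clock: 10.85
tcp_pos: [0.6175, 0.1324, 0.0407]
orientation: [0.0, -0.143, 0.99, 0.0]
wrist_force: [0.2, -0.3, -4.3]
finger_gap: 0.0431
```

```bash
python3 sw.py
```

```text
t 10.85 s 0.6296 w 0.0003 z 0.0407 F s,w,z 0.13 -0.31 -4.29 gap 0.0431 [ 4.000e-04 -1.434e-01  9.897e-01  0.000e+00]
```

Request:
arm_command(rows=[{"delta_pos": [0,0,0.1],"rot": [0,0,0],"fingers": 0.7},{"delta_pos": [0,0,0.1],"rot": [0,0,0],"fingers": 0.7},{"delta_pos": [0,0,0.05],"rot": [0,0,0],"fingers": 0.7},{"delta_pos": [0,0,0],"rot": [0,0,0],"fingers": 0.7}])

```text
clock: 11.25
tcp_pos: [0.617, 0.1325, 0.0352]
orientation: [-0.0, -0.144, 0.99, 0.0]
wrist_force: [-0.6, 0.2, -3.3]
finger_gap: 0.0433
```

Request:
arm_command(rows=[{"delta_pos": [0,0,0.04],"rot": [0,0,0],"fingers": 0.7},{"delta_pos": [0,0,0.03],"rot": [0,0,0],"fingers": 0.7},{"delta_pos": [0,0,0],"rot": [0,0,0],"fingers": 0.7}])

```text
clock: 11.55
tcp_pos: [0.6174, 0.1325, 0.0342]
orientation: [0.0, -0.144, 0.99, 0.0]
wrist_force: [-0.9, -0.7, -2.5]
finger_gap: 0.043
```

Request:
arm_command(rows=[{"delta_pos": [0,0,0.03],"rot": [0,0,0],"fingers": 0.7},{"delta_pos": [0,0,0],"rot": [0,0,0],"fingers": 0.7}])

```text
clock: 11.75
tcp_pos: [0.6177, 0.1326, 0.0342]
orientation: [0.001, -0.144, 0.99, 0.0]
wrist_force: [0.1, -0.1, 3.2]
finger_gap: 0.0433
```

Request:
arm_command(rows=[{"delta_pos": [0,0,0.03],"rot": [0,0,0],"fingers": 0.7},{"delta_pos": [0,0,0],"rot": [0,0,0],"fingers": 0.7}])

```text
clock: 11.95
tcp_pos: [0.618, 0.1326, 0.0342]
orientation: [0.001, -0.144, 0.99, -0.0]
wrist_force: [-1.9, -0.7, 7.0]
finger_gap: 0.0431
```

The sleeve is on the bed (the force has changed sign). Release.

Request:
arm_command(rows=[{"delta_pos": [0,0,-0.02],"rot": [0,0,0],"fingers": 0.45},{"delta_pos": [0,0,0],"rot": [0,0,0],"fingers": 0.4},{"delta_pos": [0,0,0],"rot": [0,0,0],"fingers": 0.3},{"delta_pos": [0,0,0],"rot": [0,0,0],"fingers": 0.2},{"delta_pos": [0,0,0],"rot": [0,0,0],"fingers": 0.15},{"delta_pos": [0,0,0],"rot": [0,0,0],"fingers": 0.15},{"delta_pos": [0,0,0],"rot": [0,0,0],"fingers": 0.15}])

```text
clock: 12.65
tcp_pos: [0.6172, 0.1325, 0.033]
orientation: [0.0, -0.144, 0.99, 0.0]
wrist_force: [-1.0, -0.4, -0.2]
finger_gap: 0.0725
```

Request:
arm_command(rows=[{"delta_pos": [0,0,-0.5],"rot": [0,0,0],"fingers": 0.15},{"delta_pos": [0,0,-0.8],"rot": [0,0,0],"fingers": 0.15},{"delta_pos": [0,0,-0.8],"rot": [0,0,0],"fingers": 0.15},{"delta_pos": [0,0,-0.8],"rot": [0,0,0],"fingers": 0.15},{"delta_pos": [0,0,-0.8],"rot": [0,0,0],"fingers": 0.15},{"delta_pos": [0,0,-0.8],"rot": [0,0,0],"fingers": 0.15},{"delta_pos": [0,0,-0.5],"rot": [0,0,0],"fingers": 0.5},{"delta_pos": [0.5,0,0],"rot": [0,0,0],"fingers": 1},{"delta_pos": [0.75,0,0],"rot": [0,0,0],"fingers": 1},{"delta_pos": [0.5,0,0],"rot": [0,0,0],"fingers": 1},{"delta_pos": [0,0,0],"rot": [0,0,0],"fingers": 1},{"delta_pos": [0,0,0],"rot": [0,0,0],"fingers": 1},{"delta_pos": [0,0,0],"rot": [0,0,0],"fingers": 1}])

```text
clock: 13.95
tcp_pos: [0.584, 0.1226, 0.133]
orientation: [0.0, -0.144, 0.99, 0.0]
wrist_force: [-0.5, -0.4, -0.1]
finger_gap: -0.0003
```

Run:
```python
from sw import *
st()
im,P,c=pts("top"); cv2.imwrite("pics/t4.png",im)
def rep(P,z0,z1):
    s=P[...,:2]@e;w=P[...,:2]@f+.049
    q=(P[...,2]>z0)&(P[...,2]<z1)&(np.abs(w)<.03)&(s>.58)&(s<.69)
    if q.sum(): print(q.sum(),np.c_[s[q],w[q]].min(0),np.c_[s[q],w[q]].max(0),cv2.minEnclosingCircle(np.c_[s[q],w[q]].astype(np.float32)))
rep(P,.06,.085)
im,P,c=pts("wrist"); cv2.imwrite("pics/w4.png",im);rep(P,.07,.083)
```

```text
t 13.95 s 0.5947 w 0.0003 z 0.133 F s,w,z -0.58 -0.2 -0.07 gap -0.0003 [ 2.000e-04 -1.435e-01  9.896e-01  0.000e+00]
4 [ 0.61031404 -0.01555636] [ 0.61302874 -0.0118674 ] ((0.6116714477539062, -0.013711879029870033), 0.002390083856880665)
462 [ 0.6076864  -0.02225884] [0.62601579 0.0204104 ] ((0.6251964569091797, -0.0009242221713066101), 0.02145034819841385)
```

View pics/w4.png

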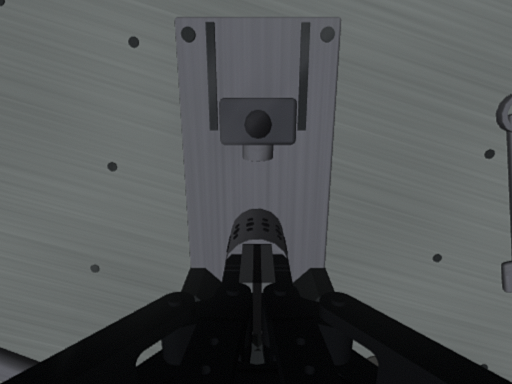

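The sleeve stands on the bed, its rear at (257,210), about 47 mm clear of the clamp nose at (258,160). The shut fingers now go down into that gap.

Request:
arm_command(rows=[{"delta_pos": [0.58,0,0],"rot": [0,0,0],"fingers": 1},{"delta_pos": [0,0,0],"rot": [0,0,0],"fingers": 1},{"delta_pos": [0,0,0.6],"rot": [0,0,0],"fingers": 1},{"delta_pos": [0,0,0.8],"rot": [0,0,0],"fingers": 1},{"delta_pos": [0,0,0.8],"rot": [0,0,0],"fingers": 1},{"delta_pos": [0,0,0.8],"rot": [0,0,0],"fingers": 1},{"delta_pos": [0,0,0.8],"rot": [0,0,0],"fingers": 1},{"delta_pos": [0,0,0.8],"rot": [0,0,0],"fingers": 1},{"delta_pos": [0,0,0.55],"rot": [0,0,0],"fingers": 1},{"delta_pos": [0,0,0],"rot": [0,0,0],"fingers": 1},{"delta_pos": [0,0,0],"rot": [0,0,0],"fingers": 1}])

```text
clock: 15.15
tcp_pos: [0.5725, 0.1193, 0.0298]
orientation: [-0.0, -0.144, 0.99, 0.0]
wrist_force: [0.3, 0.8, 0.6]
finger_gap: 0.0003
```

```bash
python3 sw.py
```

```text
t 15.15 s 0.5828 w 0.0005 z 0.0298 F s,w,z 0.54 0.68 0.57 gap 0.0003 [-2.000e-04 -1.435e-01  9.896e-01  1.000e-04]
```

Request:
arm_command(rows=[{"delta_pos": [-0.1,0,0],"rot": [0,0,0],"fingers": 1},{"delta_pos": [-0.13,0,0],"rot": [0,0,0],"fingers": 1},{"delta_pos": [-0.13,0,0],"rot": [0,0,0],"fingers": 1},{"delta_pos": [-0.13,0,0],"rot": [0,0,0],"fingers": 1},{"delta_pos": [-0.13,0,0],"rot": [0,0,0],"fingers": 1},{"delta_pos": [-0.13,0,0],"rot": [0,0,0],"fingers": 1},{"delta_pos": [-0.13,0,0],"rot": [0,0,0],"fingers": 1},{"delta_pos": [-0.13,0,0],"rot": [0,0,0],"fingers": 1},{"delta_pos": [-0.13,0,0],"rot": [0,0,0],"fingers": 1},{"delta_pos": [-0.13,0,0],"rot": [0,0,0],"fingers": 1},{"delta_pos": [-0.13,0,0],"rot": [0,0,0],"fingers": 1},{"delta_pos": [-0.13,0,0],"rot": [0,0,0],"fingers": 1},{"delta_pos": [-0.13,0,0],"rot": [0,0,0],"fingers": 1},{"delta_pos": [-0.13,0,0],"rot": [0,0,0],"fingers": 1},{"delta_pos": [-0.13,0,0],"rot": [0,0,0],"fingers": 1},{"delta_pos": [-0.13,0,0],"rot": [0,0,0],"fingers": 1},{"delta_pos": [-0.13,0,0],"rot": [0,0,0],"fingers": 1},{"delta_pos": [-0.13,0,0],"rot": [0,0,0],"fingers": 1},{"delta_pos": [-0.13,0,0],"rot": [0,0,0],"fingers": 1},{"delta_pos": [0,0,0],"rot": [0,0,0],"fingers": 1}])

```text
clock: 17.15
tcp_pos: [0.6198, 0.1332, 0.0301]
orientation: [0.0, -0.144, 0.99, 0.0]
wrist_force: [0.5, 0.2, -0.9]
finger_gap: -0.0
```

Run:
```python
from sw import *
st()
im,P,c=pts("top"); cv2.imwrite("pics/t5.png",im)
im,P,c=pts("scene"); cv2.imwrite("pics/s5.png",cv2.resize(im[120:250,200:380],None,fx=4,fy=4,interpolation=cv2.INTER_CUBIC))
```

```text
t 17.15 s 0.6321 w 0.0004 z 0.0301 F s,w,z 0.55 0.06 -0.92 gap -0.0 [ 4.000e-04 -1.436e-01  9.896e-01  0.000e+00]
```

View pics/s5.png

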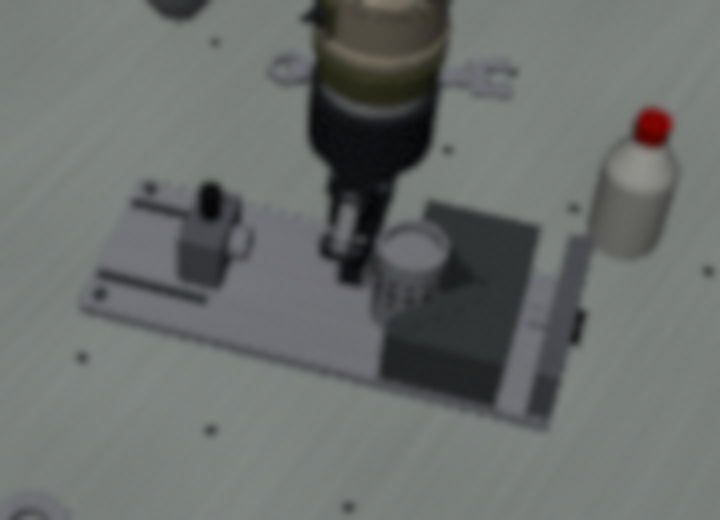

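The sleeve (rim at (412,245)) is upright and ahead of the fingers, at the mouth of the V. I'll creep on in small steps, watching the force.

Request:
arm_command(rows=[{"delta_pos": [-0.05,0,0],"rot": [0,0,0],"fingers": 1},{"delta_pos": [-0.05,0,0],"rot": [0,0,0],"fingers": 1},{"delta_pos": [-0.05,0,0],"rot": [0,0,0],"fingers": 1},{"delta_pos": [-0.05,0,0],"rot": [0,0,0],"fingers": 1},{"delta_pos": [-0.05,0,0],"rot": [0,0,0],"fingers": 1},{"delta_pos": [-0.05,0,0],"rot": [0,0,0],"fingers": 1}])

```text
clock: 17.85
tcp_pos: [0.6251, 0.1349, 0.0301]
orientation: [0.0, -0.144, 0.99, 0.0]
wrist_force: [-1.3, -0.3, -0.1]
finger_gap: -0.0
```

Request:
arm_command(rows=[{"delta_pos": [-0.05,0,0],"rot": [0,0,0],"fingers": 1},{"delta_pos": [-0.05,0,0],"rot": [0,0,0],"fingers": 1},{"delta_pos": [-0.05,0,0],"rot": [0,0,0],"fingers": 1}])

```text
clock: 18.15
tcp_pos: [0.6279, 0.1357, 0.03]
orientation: [0.0, -0.144, 0.99, 0.0]
wrist_force: [-0.9, -0.7, 1.0]
finger_gap: -0.0
```

```bash
python3 sw.py
```

```text
t 18.15 s 0.6406 w 0.0004 z 0.03 F s,w,z -1.05 -0.39 1.02 gap -0.0 [ 0.     -0.1435  0.9896  0.    ]
```

Request:
arm_command(rows=[{"delta_pos": [-0.04,0,0],"rot": [0,0,0],"fingers": 1},{"delta_pos": [-0.04,0,0],"rot": [0,0,0],"fingers": 1},{"delta_pos": [-0.04,0,0],"rot": [0,0,0],"fingers": 1}])

```text
clock: 18.45
tcp_pos: [0.6302, 0.1364, 0.0301]
orientation: [0.0, -0.144, 0.99, 0.0]
wrist_force: [-1.0, -0.4, 0.9]
finger_gap: 0.0001
```

Request:
arm_command(rows=[{"delta_pos": [-0.03,0,0],"rot": [0,0,0],"fingers": 1},{"delta_pos": [-0.03,0,0],"rot": [0,0,0],"fingers": 1}])

```text
clock: 18.65
tcp_pos: [0.6314, 0.1367, 0.0301]
orientation: [0.0, -0.144, 0.99, 0.0]
wrist_force: [0.1, 0.0, 0.3]
finger_gap: -0.0001
```

Request:
arm_command(rows=[{"delta_pos": [-0.03,0,0],"rot": [0,0,0],"fingers": 1},{"delta_pos": [-0.03,0,0],"rot": [0,0,0],"fingers": 1}])

```text
clock: 18.85
tcp_pos: [0.6321, 0.1371, 0.0299]
orientation: [-0.0, -0.144, 0.99, 0.0]
wrist_force: [-2.1, -1.0, 1.2]
finger_gap: 0.0004
```

Request:
arm_command(rows=[{"delta_pos": [-0.025,0,0],"rot": [0,0,0],"fingers": 1},{"delta_pos": [0,0,0],"rot": [0,0,0],"fingers": 1}])

```text
clock: 19.05
tcp_pos: [0.6323, 0.1372, 0.0298]
orientation: [-0.001, -0.144, 0.99, 0.0]
wrist_force: [-3.4, -0.6, 0.5]
finger_gap: 0.0001
```

Request:
arm_command(rows=[{"delta_pos": [-0.02,0,0],"rot": [0,0,0],"fingers": 1},{"delta_pos": [0,0,0],"rot": [0,0,0],"fingers": 1}])

```text
clock: 19.25
tcp_pos: [0.6324, 0.1372, 0.0298]
orientation: [-0.001, -0.144, 0.99, 0.0]
wrist_force: [-4.7, 0.3, 0.8]
finger_gap: -0.0
```

Request:
arm_command(rows=[{"delta_pos": [-0.03,0,0],"rot": [0,0,0],"fingers": 1},{"delta_pos": [0,0,0],"rot": [0,0,0],"fingers": 1}])

```text
clock: 19.45
tcp_pos: [0.6325, 0.1372, 0.0296]
orientation: [-0.001, -0.144, 0.99, -0.0]
wrist_force: [-6.1, -1.9, 2.0]
finger_gap: -0.0001
```

```bash
python3 sw.py
```

```text
t 19.45 s 0.6454 w 0.0006 z 0.0296 F s,w,z -6.42 -0.07 2.04 gap -0.0001 [-0.0014 -0.1435  0.9896 -0.    ]
```

Request:
arm_command(rows=[{"delta_pos": [-0.03,0,0],"rot": [0,0,0],"fingers": 1},{"delta_pos": [0,0,0],"rot": [0,0,0],"fingers": 1}])

```text
clock: 19.65
tcp_pos: [0.6326, 0.1373, 0.0294]
orientation: [-0.002, -0.144, 0.99, -0.0]
wrist_force: [-7.4, -2.2, 1.7]
finger_gap: 0.0003
```

```bash
python3 sw.py
```

```text
t 19.65 s 0.6455 w 0.0007 z 0.0294 F s,w,z -7.72 0.04 1.71 gap 0.0003 [-0.0019 -0.1435  0.9896 -0.    ]
```

Request:
arm_command(rows=[{"delta_pos": [-0.045,0,0],"rot": [0,0,0],"fingers": 1},{"delta_pos": [0,0,0],"rot": [0,0,0],"fingers": 1},{"delta_pos": [0,0,0],"rot": [0,0,0],"fingers": 1},{"delta_pos": [0,0,0],"rot": [0,0,0],"fingers": 1},{"delta_pos": [0,0,0],"rot": [0,0,0],"fingers": 1}])

```text
clock: 20.15
tcp_pos: [0.6326, 0.1375, 0.0291]
orientation: [-0.003, -0.144, 0.99, -0.0]
wrist_force: [-8.2, -2.0, 0.9]
finger_gap: 0.0001
```

Run:
```python
from sw import *
st()
for n in("top","wrist","scene"):
    im,P,c=pts(n)
    s=P[...,:2]@e;w=P[...,:2]@f+.049
    q=(P[...,2]>.068)&(P[...,2]<.082)&(np.abs(w)<.03)&(s>.64)&(s<.72)
    print(n,q.sum())
    if q.sum()>10: print(np.c_[s[q],w[q]].min(0),np.c_[s[q],w[q]].max(0))
```

```text
t 20.15 s 0.6456 w 0.0008 z 0.0291 F s,w,z -8.42 0.4 0.9 gap 0.0001 [-2.600e-03 -1.435e-01  9.896e-01 -1.000e-04]
top 0
wrist 894
[ 0.64006366 -0.00463269] [0.66208151 0.00392994]
scene 136
[ 0.64766859 -0.0285641 ] [0.70219002 0.02205911]
```

Request:
arm_command(rows=[{"delta_pos": [-0.05,0,0],"rot": [0,0,0],"fingers": 1},{"delta_pos": [0,0,0],"rot": [0,0,0],"fingers": 1},{"delta_pos": [0,0,0],"rot": [0,0,0],"fingers": 1},{"delta_pos": [0,0,0],"rot": [0,0,0],"fingers": 1},{"delta_pos": [0,0,0],"rot": [0,0,0],"fingers": 1}])

```text
clock: 20.8
tcp_pos: [0.6327, 0.1375, 0.0289]
orientation: [-0.003, -0.143, 0.99, -0.0]
wrist_force: [-10.7, -2.0, 2.8]
finger_gap: -0.0001
```

```bash
python3 sw.py
```

```text
t 20.8 s 0.6457 w 0.0008 z 0.0289 F s,w,z -10.83 1.12 2.8 gap -0.0001 [-3.500e-03 -1.435e-01  9.897e-01 -2.000e-04]
```

Request:
arm_command(rows=[{"delta_pos": [0.1,0,0],"rot": [0,0,0],"fingers": 1},{"delta_pos": [0.3,0,0],"rot": [0,0,0],"fingers": 1},{"delta_pos": [0.5,0,0],"rot": [0,0,0],"fingers": 1},{"delta_pos": [0.1,0,-0.4],"rot": [0,0,0],"fingers": 1},{"delta_pos": [0,0,-0.9],"rot": [0,0,0],"fingers": 1},{"delta_pos": [0,0,-0.9],"rot": [0,0,0],"fingers": 1},{"delta_pos": [0,0,-0.9],"rot": [0,0,0],"fingers": 1},{"delta_pos": [0,0,-0.9],"rot": [0,0,0],"fingers": 1},{"delta_pos": [0,0,-0.9],"rot": [0,0,0],"fingers": 1},{"delta_pos": [0.5,0,-0.4],"rot": [0,0,0],"fingers": 1},{"delta_pos": [1,0,0],"rot": [0,0,0],"fingers": 1},{"delta_pos": [1,0,0],"rot": [0,0,0],"fingers": 1},{"delta_pos": [1,0,0],"rot": [0,0,0],"fingers": 1},{"delta_pos": [1,0,0],"rot": [0,0,0],"fingers": 1},{"delta_pos": [1,0,0],"rot": [0,0,0],"fingers": 1},{"delta_pos": [1,0,0],"rot": [0,0,0],"fingers": 1},{"delta_pos": [0,0,0],"rot": [0,0,0],"fingers": 1},{"delta_pos": [0,0,0],"rot": [0,0,0],"fingers": 1}])

```text
clock: 22.6
tcp_pos: [0.4925, 0.0955, 0.1365]
orientation: [0.001, -0.143, 0.99, -0.0]
wrist_force: [-0.1, -0.1, 0.6]
finger_gap: -0.0
```

```bash
cat > chk.py <<'E'
from sw import *
st()
im,P,c=pts("top"); cv2.imwrite("pics/t6.png",im)
s=P[...,:2]@e;w=P[...,:2]@f+.049;z=P[...,2]
q=(z>.061)&(z<.085)&(np.abs(w)<.03)&(s>.64)&(s<.72)
print(q.sum(),"mean",s[q].mean(),w[q].mean(),"circle",cv2.minEnclosingCircle(np.c_[s[q],w[q]].astype(np.float32)))
v=(z>.05)&(z<.062)&(np.abs(w)<.065)&(s>.63)&(s<.75)
for a in(-.045,-.035,.035,.045):
    m=v&(abs(w-a)<.004); print(a,(s[m]+abs(w[m])).min())
k=(z>.075)&(np.abs(w)<.03)&(s<.63)&(s>.5); print("knob",k.sum(), s[k].mean() if k.any() else 0)
im,P,c=pts("scene"); s=P[...,:2]@e;w=P[...,:2]@f+.049;z=P[...,2]
q=(z>.070)&(z<.085)&(np.abs(w)<.03)&(s>.64)&(s<.72);print("scene",cv2.minEnclosingCircle(np.c_[s[q],w[q]].astype(np.float32)))
crop=cv2.resize(im[120:250,200:380],None,fx=4,fy=4,interpolation=cv2.INTER_CUBIC); cv2.imwrite("pics/s6.png",crop)
E
python3 chk.py
```

```text
t 22.6 s 0.4993 w 0.0004 z 0.1365 F s,w,z -0.08 -0.08 0.64 gap -0.0 [ 8.000e-04 -1.434e-01  9.897e-01 -0.000e+00]
0 mean nan nan circle ((0.0, 0.0), 0.0)chk.py:6: RuntimeWarning: Mean of empty slice.
  print(q.sum(),"mean",s[q].mean(),w[q].mean(),"circle",cv2.minEnclosingCircle(np.c_[s[q],w[q]].astype(np.float32)))
  ret = ret.dtype.type(ret / rcount)
Traceback (most recent call last):
  File "chk.py", line 9, in <module>
    m=v&(abs(w-a)<.004); print(a,(s[m]+abs(w[m])).min())
                                 ~~~~~~~~~~~~~~~~~~~~^^
ValueError: zero-size array to reduction operation minimum which has no identity
```

```bash
cat > chk.py <<'E'
from sw import *
st()
for n in("wrist","scene"):
    im,P,c=pts(n); s=P[...,:2]@e;w=P[...,:2]@f+.049;z=P[...,2]
    q=(z>.070)&(z<.085)&(np.abs(w)<.03)&(s>.64)&(s<.72)
    if q.sum()<20: print(n,"none");continue
    print(n,q.sum(),"s",s[q].min(),s[q].max(),"w",w[q].min(),w[q].max(),cv2.minEnclosingCircle(np.c_[s[q],w[q]].astype(np.float32)))
    v=(z>.05)&(z<.064)&(np.abs(w)<.065)&(s>.63)&(s<.75)
    for a in(-.045,-.035,.035,.045):
        m=v&(abs(w-a)<.004)
        if m.any(): print(a,(s[m]+abs(w[m])).min())
im=env.read_camera("scene")[0]
cv2.imwrite("pics/s6.png",cv2.resize(im[130:240,210:370],None,fx=5,fy=5,interpolation=cv2.INTER_CUBIC))
E
python3 chk.py
```

```text
t 22.65 s 0.5 w 0.0003 z 0.1365 F s,w,z -0.12 -1.1 0.12 gap 0.0001 [ 9.000e-04 -1.434e-01  9.897e-01 -0.000e+00]
wrist none
scene 104 s 0.6592179253047191 0.7014999802775442 w -0.0232882074560571 0.02246414481414451 ((0.6802396774291992, 0.0003017212147824466), 0.02369004115462303)
-0.045 0.7103544300167448
-0.035 0.7116845167143249
0.035 0.7245001464894286
0.045 0.7100258931519271
```

View pics/s6.png

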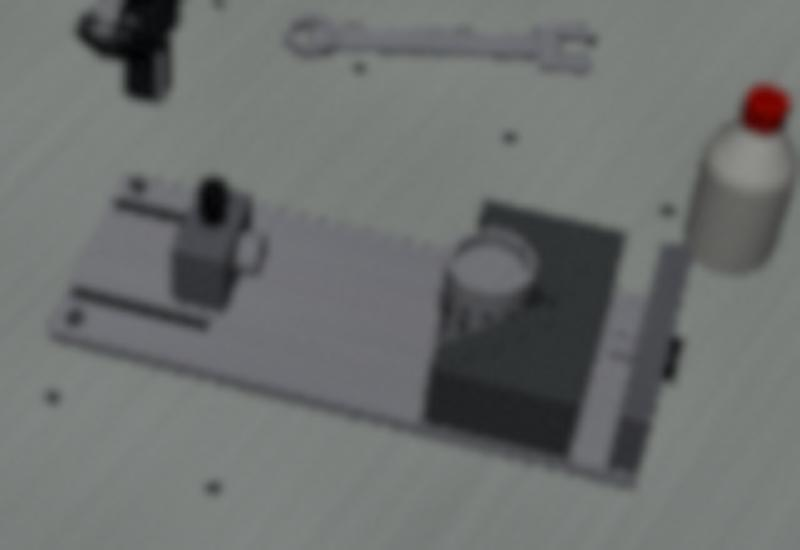

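The sleeve (rim at (490,270)) stands in the V. Depth puts it at s = 0.680, w = 0.000, which matches the expected seat. Next: behind the clamp.

Request:
arm_command(rows=[{"delta_pos": [0.3,0,0],"rot": [0,0,0],"fingers": 1},{"delta_pos": [0,0,0.4],"rot": [0,0,0],"fingers": 1},{"delta_pos": [0,0,0.8],"rot": [0,0,0],"fingers": 1},{"delta_pos": [0,0,0.8],"rot": [0,0,0],"fingers": 1},{"delta_pos": [0,0,0.8],"rot": [0,0,0],"fingers": 1},{"delta_pos": [0,0,0.8],"rot": [0,0,0],"fingers": 1},{"delta_pos": [0,0,0.8],"rot": [0,0,0],"fingers": 1},{"delta_pos": [0,0,0.6],"rot": [0,0,0],"fingers": 1},{"delta_pos": [0,0,0.3],"rot": [0,0,0],"fingers": 1},{"delta_pos": [0,0,0],"rot": [0,0,0],"fingers": 1},{"delta_pos": [0,0,0],"rot": [0,0,0],"fingers": 1}])

```text
clock: 23.9
tcp_pos: [0.487, 0.0939, 0.0303]
orientation: [0.0, -0.144, 0.99, 0.0]
wrist_force: [0.4, -0.3, 0.7]
finger_gap: -0.0002
```

Request:
arm_command(rows=[{"delta_pos": [-0.1,0,0],"rot": [0,0,0],"fingers": 1},{"delta_pos": [-0.13,0,0],"rot": [0,0,0],"fingers": 1},{"delta_pos": [-0.13,0,0],"rot": [0,0,0],"fingers": 1},{"delta_pos": [-0.13,0,0],"rot": [0,0,0],"fingers": 1},{"delta_pos": [-0.13,0,0],"rot": [0,0,0],"fingers": 1},{"delta_pos": [-0.13,0,0],"rot": [0,0,0],"fingers": 1},{"delta_pos": [-0.13,0,0],"rot": [0,0,0],"fingers": 1},{"delta_pos": [-0.13,0,0],"rot": [0,0,0],"fingers": 1},{"delta_pos": [0,0,0],"rot": [0,0,0],"fingers": 1}])

```text
clock: 24.8
tcp_pos: [0.5056, 0.0996, 0.0297]
orientation: [-0.001, -0.144, 0.99, 0.0]
wrist_force: [-3.0, -0.9, -0.3]
finger_gap: 0.0001
```

```bash
python3 sw.py
```

```text
t 24.8 s 0.513 w 0.0006 z 0.0297 F s,w,z -3.12 -0.04 -0.26 gap 0.0001 [-7.000e-04 -1.435e-01  9.896e-01  1.000e-04]
```

Request:
arm_command(rows=[{"delta_pos": [-0.15,0,0],"rot": [0,0,0],"fingers": 1},{"delta_pos": [-0.2,0,0],"rot": [0,0,0],"fingers": 1},{"delta_pos": [-0.2,0,0],"rot": [0,0,0],"fingers": 1},{"delta_pos": [-0.2,0,0],"rot": [0,0,0],"fingers": 1},{"delta_pos": [-0.2,0,0],"rot": [0,0,0],"fingers": 1},{"delta_pos": [-0.2,0,0],"rot": [0,0,0],"fingers": 1},{"delta_pos": [-0.2,0,0],"rot": [0,0,0],"fingers": 1},{"delta_pos": [-0.2,0,0],"rot": [0,0,0],"fingers": 1},{"delta_pos": [-0.2,0,0],"rot": [0,0,0],"fingers": 1},{"delta_pos": [-0.2,0,0],"rot": [0,0,0],"fingers": 1},{"delta_pos": [-0.2,0,0],"rot": [0,0,0],"fingers": 1},{"delta_pos": [-0.2,0,0],"rot": [0,0,0],"fingers": 1},{"delta_pos": [-0.2,0,0],"rot": [0,0,0],"fingers": 1},{"delta_pos": [-0.2,0,0],"rot": [0,0,0],"fingers": 1},{"delta_pos": [-0.2,0,0],"rot": [0,0,0],"fingers": 1},{"delta_pos": [-0.2,0,0],"rot": [0,0,0],"fingers": 1},{"delta_pos": [-0.2,0,0],"rot": [0,0,0],"fingers": 1},{"delta_pos": [-0.2,0,0],"rot": [0,0,0],"fingers": 1},{"delta_pos": [-0.15,0,0],"rot": [0,0,0],"fingers": 1},{"delta_pos": [0,0,0],"rot": [0,0,0],"fingers": 1}])

```text
clock: 26.8
tcp_pos: [0.5783, 0.1208, 0.0304]
orientation: [0.001, -0.144, 0.99, -0.0]
wrist_force: [-1.6, -0.5, -0.7]
finger_gap: -0.0001
```

Request:
arm_command(rows=[{"delta_pos": [-0.08,0,0],"rot": [0,0,0],"fingers": 1},{"delta_pos": [-0.08,0,0],"rot": [0,0,0],"fingers": 1},{"delta_pos": [-0.08,0,0],"rot": [0,0,0],"fingers": 1},{"delta_pos": [-0.08,0,0],"rot": [0,0,0],"fingers": 1},{"delta_pos": [-0.08,0,0],"rot": [0,0,0],"fingers": 1}])

```text
clock: 27.3
tcp_pos: [0.5851, 0.1228, 0.0304]
orientation: [0.0, -0.143, 0.99, -0.0]
wrist_force: [-2.6, -1.5, 0.9]
finger_gap: 0.0001
```

```bash
python3 sw.py
```

```text
t 27.3 s 0.5959 w 0.0002 z 0.0304 F s,w,z -2.92 -0.68 0.92 gap 0.0001 [ 3.000e-04 -1.435e-01  9.897e-01 -1.000e-04]
```

Expected contact is near s ≈ 0.6035, so I'll creep from here.

Request:
arm_command(rows=[{"delta_pos": [-0.05,0,0],"rot": [0,0,0],"fingers": 1},{"delta_pos": [-0.05,0,0],"rot": [0,0,0],"fingers": 1},{"delta_pos": [-0.05,0,0],"rot": [0,0,0],"fingers": 1},{"delta_pos": [-0.05,0,0],"rot": [0,0,0],"fingers": 1}])

```text
clock: 27.7
tcp_pos: [0.5887, 0.124, 0.0301]
orientation: [0.0, -0.144, 0.99, -0.0]
wrist_force: [-3.2, -1.2, 2.4]
finger_gap: 0.0002
```

Request:
arm_command(rows=[{"delta_pos": [-0.04,0,0],"rot": [0,0,0],"fingers": 1},{"delta_pos": [-0.04,0,0],"rot": [0,0,0],"fingers": 1}])

```text
clock: 27.9
tcp_pos: [0.5902, 0.1245, 0.0301]
orientation: [0.0, -0.144, 0.99, 0.0]
wrist_force: [-2.9, -1.2, 1.4]
finger_gap: -0.0003
```

Request:
arm_command(rows=[{"delta_pos": [-0.04,0,0],"rot": [0,0,0],"fingers": 1},{"delta_pos": [-0.03,0,0],"rot": [0,0,0],"fingers": 1}])

```text
clock: 28.1
tcp_pos: [0.5915, 0.1249, 0.0301]
orientation: [0.0, -0.144, 0.99, -0.0]
wrist_force: [-2.5, -1.9, 1.7]
finger_gap: 0.0001
```

Request:
arm_command(rows=[{"delta_pos": [-0.03,0,0],"rot": [0,0,0],"fingers": 1},{"delta_pos": [-0.03,0,0],"rot": [0,0,0],"fingers": 1}])

```text
clock: 28.3
tcp_pos: [0.5926, 0.1252, 0.0301]
orientation: [0.0, -0.144, 0.99, 0.0]
wrist_force: [-2.2, -0.2, 1.4]
finger_gap: 0.0004
```

Request:
arm_command(rows=[{"delta_pos": [-0.03,0,0],"rot": [0,0,0],"fingers": 1},{"delta_pos": [-0.02,0,0],"rot": [0,0,0],"fingers": 1}])

```text
clock: 28.5
tcp_pos: [0.5935, 0.1255, 0.0301]
orientation: [-0.0, -0.144, 0.99, 0.0]
wrist_force: [-3.1, -2.1, 2.0]
finger_gap: 0.0001
```

Request:
arm_command(rows=[{"delta_pos": [-0.03,0,0],"rot": [0,0,0],"fingers": 1},{"delta_pos": [0,0,0],"rot": [0,0,0],"fingers": 1}])

```text
clock: 28.7
tcp_pos: [0.5936, 0.1256, 0.0299]
orientation: [-0.001, -0.144, 0.99, 0.0]
wrist_force: [-3.7, -1.8, 2.6]
finger_gap: -0.0002
```

Request:
arm_command(rows=[{"delta_pos": [-0.04,0,0],"rot": [0,0,0],"fingers": 1},{"delta_pos": [0,0,0],"rot": [0,0,0],"fingers": 1}])

```text
clock: 28.9
tcp_pos: [0.5936, 0.1256, 0.0298]
orientation: [-0.001, -0.143, 0.99, -0.0]
wrist_force: [-5.7, -2.8, 2.2]
finger_gap: -0.0002
```

Request:
arm_command(rows=[{"delta_pos": [-0.04,0,0],"rot": [0,0,0],"fingers": 1},{"delta_pos": [0,0,0],"rot": [0,0,0],"fingers": 1}])

```text
clock: 29.1
tcp_pos: [0.5936, 0.1257, 0.0296]
orientation: [-0.002, -0.143, 0.99, -0.0]
wrist_force: [-7.9, -3.6, 2.9]
finger_gap: -0.0001
```

Request:
arm_command(rows=[{"delta_pos": [-0.04,0,0],"rot": [0,0,0],"fingers": 1},{"delta_pos": [0,0,0],"rot": [0,0,0],"fingers": 1}])

```text
clock: 29.3
tcp_pos: [0.5936, 0.1258, 0.0294]
orientation: [-0.003, -0.143, 0.99, -0.0]
wrist_force: [-9.6, -4.6, 4.1]
finger_gap: -0.0005
```

```bash
python3 sw.py
```

```text
t 29.3 s 0.6048 w 0.0007 z 0.0294 F s,w,z -10.57 -1.69 4.15 gap -0.0005 [-2.700e-03 -1.434e-01  9.897e-01 -2.000e-04]
```

Request:
arm_command(rows=[{"delta_pos": [-0.04,0,0],"rot": [0,0,0],"fingers": 1},{"delta_pos": [0,0,0],"rot": [0,0,0],"fingers": 1},{"delta_pos": [0,0,0],"rot": [0,0,0],"fingers": 1},{"delta_pos": [0,0,0],"rot": [0,0,0],"fingers": 1}])

```text
clock: 29.7
tcp_pos: [0.5936, 0.1258, 0.0292]
orientation: [-0.003, -0.143, 0.99, -0.0]
wrist_force: [-10.7, -4.4, 5.6]
finger_gap: 0.0002
```

```bash
python3 sw.py
```

```text
t 29.7 s 0.6048 w 0.0008 z 0.0292 F s,w,z -11.47 -1.2 5.57 gap 0.0002 [-3.400e-03 -1.434e-01  9.897e-01 -3.000e-04]
```

Request:
arm_command(rows=[{"delta_pos": [-0.03,0,0],"rot": [0,0,0],"fingers": 1},{"delta_pos": [0,0,0],"rot": [0,0,0],"fingers": 1},{"delta_pos": [0,0,0],"rot": [0,0,0],"fingers": 1},{"delta_pos": [0,0,0],"rot": [0,0,0],"fingers": 1}])

```text
clock: 30.1
tcp_pos: [0.5936, 0.1259, 0.0291]
orientation: [-0.004, -0.143, 0.99, -0.0]
wrist_force: [-11.8, -4.0, 5.7]
finger_gap: 0.0002
```

Request:
arm_command(rows=[{"delta_pos": [0.1,0,0],"rot": [0,0,0],"fingers": 1},{"delta_pos": [0.2,0,0],"rot": [0,0,0],"fingers": 1},{"delta_pos": [0.5,0,0],"rot": [0,0,0],"fingers": 1},{"delta_pos": [0.7,0,0],"rot": [0,0,0],"fingers": 1},{"delta_pos": [0.3,0,-0.5],"rot": [0,0,0],"fingers": 1},{"delta_pos": [0,0,-0.9],"rot": [0,0,0],"fingers": 1},{"delta_pos": [0,0,-0.9],"rot": [0,0,0],"fingers": 1},{"delta_pos": [0,0,-0.9],"rot": [0,0,0],"fingers": 1},{"delta_pos": [0,0,-0.9],"rot": [0,0,0],"fingers": 1},{"delta_pos": [0,0,-0.9],"rot": [0,0,0],"fingers": 1},{"delta_pos": [0.5,0,-0.9],"rot": [0,0,0],"fingers": 1},{"delta_pos": [0.9,0,-0.5],"rot": [0,0,0],"fingers": 1},{"delta_pos": [0.9,0,0],"rot": [0,0,0],"fingers": 1},{"delta_pos": [0.9,0,0],"rot": [0,0,0],"fingers": 1},{"delta_pos": [0.5,0,0],"rot": [0,0,0],"fingers": 1},{"delta_pos": [0,0,0],"rot": [0,0,0],"fingers": 1},{"delta_pos": [0,0,0],"rot": [0,0,0],"fingers": 1}])

```text
clock: 31.8
tcp_pos: [0.4932, 0.0956, 0.1587]
orientation: [0.001, -0.143, 0.99, 0.0]
wrist_force: [-0.1, -0.4, 0.2]
finger_gap: 0.0003
```

```bash
python3 chk.py
```

```text
t 31.8 s 0.5 w 0.0003 z 0.1587 F s,w,z -0.23 -0.36 0.17 gap 0.0003 [ 0.001  -0.1435  0.9897  0.    ]
wrist none
scene 96 s 0.6593379661407238 0.7013377118748066 w -0.02207071560469598 0.02427105559349916 ((0.6794992685317993, 0.000466870900709182), 0.02404301054775715)
-0.045 0.7115115443956588
-0.035 0.7102988616698916
0.035 0.7243711661435314
0.045 0.7121237928169226
```

View pics/s6.png

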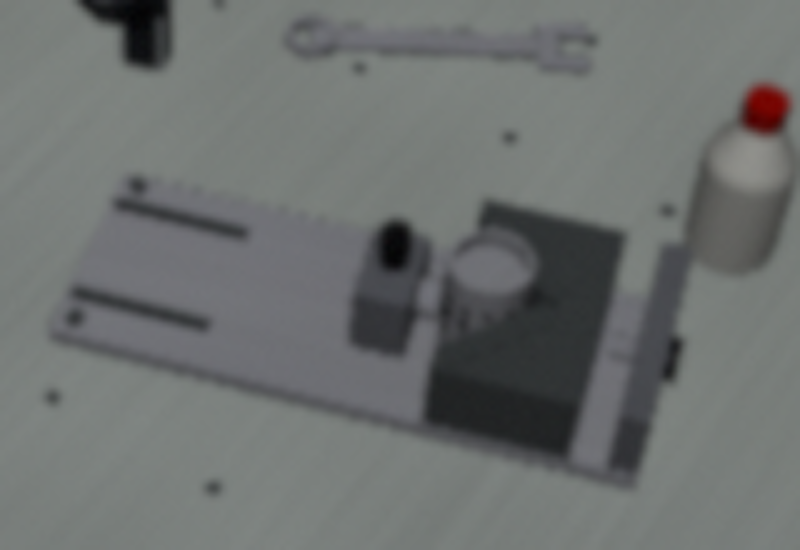

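The clamp nose, at (430,290), bears on the sleeve (rim at (490,270)), which stands upright in the V. The gripper is clear, so I'm handing in.

```bash
python3 -c "
from workcell import env
print(env.hand_in())"
```

```text
the job is handed in; nothing more can be done
None
```

The job is done and handed in at about 32 s of the 72 s allowed. `hand_in` reports no verdict.

- **Placing:** I stood the drilled sleeve on the bed in the gap, about 47 mm clear of the clamp nose and about 50 mm short of its seat.
- **Pushing into the V:** The shut fingers pushed it in. The wrist measured about 10.8 N at the most, and the reading stayed above 8 N for about 0.6 s.
- **Clamping:** I slid the clamp up until its nose bore on the sleeve. The wrist measured about 12.5 N, so roughly 9 N reached the sleeve after about 3 N of slide friction. Then I backed the gripper away.

**Last checks (scene camera):**
- The sleeve looks upright and seated, with its axis 0.5 mm off the fixture's middle line. The camera calibration is only good to about 2 mm, so this alone does not prove the 1.5 mm limit. The seat also matches the V's geometry to within about 0.5 mm.
- The clamp nose is on the sleeve, and the wrist force is back near zero.
- The wrench and the oil bottle look unmoved in the last close-up. The spare, flange, screwdriver and pot were not in that view.

**Checks that failed or disagreed:**
- The arm hid the sleeve from the top camera, and the wrist camera could not see it either. The final position therefore rests on the scene camera and on touch.
- One depth reading on the V's left face was about 13 mm off; I put it down to the sleeve hiding that face.
- The holding force after release was not measured directly.

I viewed 10 pictures.

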